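# Close the roll carton and tuck its flap

## Task

Close the cardboard takeaway carton over the roll: with the fingertips, push the raised flap over from its brown outside until it lies flat, keep it pressed down, and push its red thumb rib towards the red lip so that the tongue slides fully beneath the lip and the flap stays shut on its own. Push gently and never pinch the flap or touch its white inside; leave the roll, the steel sauce cup and the salt shaker where they are, and take the hand away at the end.

Things in the scene. Friction and masses are not known exactly. Their poses are not given: they have to be found in the camera images.
- carton: Open brown cardboard carton, white inside, standing fast on the bench: 150 (its x) x 270 (its y) x 62 mm high to the rims. Origin: centre of its underside, on the bench; z up. Its +x side carries the flap's hinge, its -x side (turned to the robot, within the yaw of the start) the retaining lip.
- fold (a joint): Flap angle about its crease, which runs along the carton's y at x = 75, z = 64 mm. 0: flat over the carton, free edge to the carton's -x; 1.57 upright; limit 1.85, leaning back. Starts at 1.35 to 1.8. Springy: let go when flat, it rises to about 1.0 again unless its tongue is under the lip. Under 1 N at the free edge folds it.
- tuck (a joint): How far (m) the flap has slid in its own plane away from the crease, 0 to 0.018; starts at 0 to 0.002. Flap flat: the tongue's edge is 5 mm short of the lip's edge at 0, 13 mm beneath the lip at 0.018. About 3 N slides it; it stays where left. The outside is glossy: push the rib, dragging on the panel slips. Slid out before it is flat, the tongue lands on top of the lip.
- flap: Flap panel, brown outside, 262 mm wide (y), 3 mm thick (z 0 to 3 mm). Origin on the crease (at tuck 0); axes as the carton's when flat, z out of the outside. Panel x = -12 to -110 mm, then a tongue 100 mm wide to x = -130 mm. Across the middle of the outside stands the red thumb rib: 85 mm long (y), 8 mm thick (x = -102 to -110 mm), its top at z = 13 mm.
- flap_inner: The white lining under the flap (244 x 70 x 1.4 mm, on the flap's inner face); same origin and axes as the flap. The fingers must not touch it.
- rib_foot (a point): On the outside of the flap at the middle of the rib's foot, on the hinge side: there a fingertip pushes the rib towards the lip. 102 mm from the crease at tuck 0.
- tongue_edge (a point): Middle of the tongue's free edge, 130 mm from the crease at tuck 0.
- lip_edge (a point): Middle of the lip's inner edge, on its underside: at x = -60 mm, z = 73 mm of the carton. The lip is a level strip, printed red, 130 mm long (y), 4 mm thick, reaching from x = -60 to -78 mm; between its underside and the outside of the flat flap are 6 mm.
- roll: Toasted long bread roll, 87 x 235 x 49 mm, loose in the carton, long side along the carton's y; origin at its underside. It does not touch the flap when that is flat.
- sauce_cup: Small steel sauce cup, 61 mm wide, 35 mm high, loose on the bench beside the carton; origin at the centre of its underside.
- salt_shaker: Salt shaker, 44 mm wide, 90 mm high, loose on the bench beside the carton; origin at the centre of its underside.

How it is judged:
By the outcome, as a careful person would: the job done as asked, in the order asked, and still so for the second after the job is handed in, with the robot touching nothing.
It also fails if it takes over 38 s, if anything falls off the work surface, if the arm or the gripper's body presses on something with over 40 N, if the wrist force passes 120 N, or if a joint passes its speed limit or range.

## Robot

A 7-joint arm with a two-finger parallel gripper is mounted at the origin on a cart in front of the work surface, level with it; the furniture and walls round the work are solid. World frame = base frame: x ahead of the robot, y to its left, z up, the work surface at z = 0. Lengths are in mm, angles in rad, forces in N, time in s.
With the tool pointing down it reaches from about 400 to 925 mm from the base axis. Payload 5.6 kg.
Tool frame: the origin (TCP) lies on the front face of the gripper's body, between the roots of the fingers; the fingertips stand manip.tip_extent ahead of it and the grasp point (between the pads) lies 54 mm ahead of it (manip.tip_extent is the distance from the TCP to the fingertips, in mm); z points along the fingers, y is the line along which they close (so a half turn about z gives the same grasp; the last joint's range is limited). The gripper opens to 85 mm and grips with 20 to 120 N. Pads are 22 mm wide; open, the fingers measure 114 mm over their backs; the gripper's body (76 mm by 85 mm) begins 54 mm behind the grasp point. The pads swing forward as they close: fully open they stand 13 mm farther back than shut.
Start: joints at [1.189, 0.468, -0.012, 1.603, 0.006, 1.071, -0.056], TCP at [215.992, -613.068, 303.89] pointing down, gripper open.
Joint ranges: [-2.53, 2.53], [-0.31, 2.02], [-1.57, 1.55], [0.28, 2.44], [-1.29, 4.43], [0.15, 1.84], [-2.92, 2.92]. Speed limits (rad/s): [2.57, 2.57, 3.14, 3.14, 3.14, 3.14, 3.14].

## Interface

Orientations are given as a rotation vector (axis times angle).
In Python, from plant import manip, camera gives the robot as it stands.
- The arm moves only by the shell command python3 -m jog 'ROWS' [OPENING] [FORCE]. ROWS is text: rows parted by semicolons, each of 4 numbers parted by spaces: the shift along the tool's x, y, z as a fraction of full scale, then the turn about the tool's z as a fraction of full scale. A call has 1 to 20 rows; each row shifts and turns the commanded pose from where the row before left it, along the tool's axes as they then stand; what a row does not reach is not made up. Full scale, the value 1, is 20 cm for a shift and 90 degrees for a turn. A row lasts 1/10 s, in which the tool goes at most 50 mm and 8.59 degrees, less where a joint would pass 70% of its speed; a pose out of reach is approached as far as the arm can. A call with a number of a shift or a turn outside -1 to 1 is refused whole. A call with a gripper value outside its range is refused whole. OPENING is the closure, from -1 (fully open) to 1 (shut), set as the call begins (- or left out, the last holds). The fingers move at their own pace and stop on an object; FORCE is the grip in N (left out, the last holds). Time passes only in rows, so rows that do not move let the fingers close. It gives the time, the measured TCP pose, the force, the opening and the grip force at its end, in the units of the state.
- manip.get_state(): the state, without advancing time (a new reading comes with each control period).
- camera(name): name is "side" or "top" or "wrist"; returns a dict with "image" (384x512x3 uint8, red, green, blue), "depth" (384x512 float32, mm along the optical axis (not along the pixel's ray), 0 where there is no reading), "vfov" (degrees; the focal length in pixels is half the picture's height over the tangent of half this angle, whatever the lens; pixels are square), "cx", "cy" (the principal point, pixels), "dist" ([k1, k2, p1, p2, k3] as OpenCV has them; the pictures are not rectified), "pose" (4x4, takes a point from camera to world coordinates); the wrist camera has in their place "mount" (4x4, takes a point from camera to tool coordinates, whose origin is the TCP and whose axes are the flange's). Camera axes: x right, y down, z forward; pixel columns grow to the right and rows downward; lengths in mm; the calibration is good to about 2 mm. A picture is of the moment at which its call begins: read the wrist's pose just before it.
- manip.job_done(): hands the job in; it is judged then, once.
The state is a dict: "time_s": time; "q": joint angles; "qd": joint speeds; "effort": joint torques, N m; "tcp_pos": TCP position; "tool_rot": TCP orientation; "ft_force": force on the tool from outside, world axes, zero at the start; "wrist_torque": the same for the moment, N m; "gripper_width": opening from 0.0 (shut) to 1.0 (fully open); "gripper_force": force on a finger pad.
Only numpy, scipy, OpenCV 4.12 (cv2) and the standard library are available. Lean on these libraries where they do the work, as an engineer would, in place of code of your own. Each camera call takes 0.05 s, during which the arm holds its last target. There are 200 camera calls.

## Working session

There is one attempt and no reset: what is moved stays moved. The work goes in short steps, Python scripts to look and compute and a shell command to move; the robot and the scene stay as the last step left them, time stands still between calls to the robot, and variables do not carry over. Pictures are saved under pics/ and viewed, at most 10 in all, crops included, and the job is handed in when it is done.

```bash
ls; mkdir -p pics
cat > h.py <<'E'
import numpy as np, cv2
from plant import manip, camera
from scipy.spatial.transform import Rotation as R
def K(c):
    f=c["image"].shape[0]/2/np.tan(np.radians(c["vfov"]/2)); return np.array([[f,0,c["cx"]],[0,f,c["cy"]],[0,0,1]])
def cam(n):
    s=manip.get_state(); c=camera(n)
    if "pose" not in c:
        T=np.eye(4);T[:3,:3]=R.from_rotvec(s["tool_rot"]).as_matrix();T[:3,3]=s["tcp_pos"]; c["pose"]=T@c["mount"]
    return c
def rays(c,uv):
    p=cv2.undistortPoints(np.float64(uv).reshape(-1,1,2),K(c),np.float64(c["dist"])).reshape(-1,2)
    return np.c_[p,np.ones(len(p))]
def pts(c,uv):
    uv=np.asarray(uv); d=c["depth"][uv[:,1].astype(int),uv[:,0].astype(int)]
    P=rays(c,uv)*d[:,None]; T=c["pose"]; return P@T[:3,:3].T+T[:3,3]
def onplane(c,uv,z):
    T=c["pose"]; d=rays(c,uv)@T[:3,:3].T; o=T[:3,3]; return o+d*((z-o[2])/d[:,2])[:,None]
def red(c):
    h=cv2.cvtColor(c["image"],cv2.COLOR_RGB2HSV); return (((h[...,0]<8)|(h[...,0]>172))&(h[...,1]>150)&(h[...,2]>60)).astype(np.uint8)
E
python3 - <<'E'
from h import *
ims=[]
for n in("side","top"):
    c=cam(n); ims.append(c["image"]); np.savez(n+"0.npz",**c)
    print(n,c["pose"].round(2).tolist(),c["vfov"])
    m=red(c); k,l,st,ce=cv2.connectedComponentsWithStats(m)
    for i in range(1,k):
        if st[i,4]>30:
            v,u=np.nonzero(l==i); P=pts(c,np.c_[u,v]); print(st[i],ce[i],np.median(P,0).round(),P.min(0).round(),P.max(0).round())
cv2.imwrite("pics/a.png",cv2.cvtColor(cv2.resize(np.hstack(ims),(800,300)),cv2.COLOR_RGB2BGR))
s=manip.get_state();print(s,manip.tip_extent)
E
```

```text
pics
side [[-0.83, -0.34, 0.45, 74.02], [-0.56, 0.47, -0.68, 815.11], [0.02, -0.81, -0.58, 727.31], [0.0, 0.0, 0.0, 1.0]] 50.776094459800106
[497  77  15  32 161] [506.78881988  95.89440994] [  121. -1464.   -26.] [   82. -1484.  -100.] [  141. -1415.    69.]
[279 100  11   6  43] [284.72093023 102.79069767] [ 817. -446.  102.] [ 804. -471.   92.] [ 844. -433.  108.]
[187 121  20  62 861] [196.42044135 154.57026713] [830.  46. 100.] [814.  16.   2.] [863.  60. 205.]
[419 136  21  12 134] [428.99253731 141.43283582] [ 303. -660.    6.] [ 267. -702.   -2.] [ 338. -613.   12.]
[295 203  33  27 260] [310.68846154 216.11538462] [416.  78.  76.] [74.  7. 71.] [430. 815. 727.]
[234 254  17   9 114] [242.04385965 258.        ] [507. 251.  17.] [488. 233.  14.] [526. 267.  20.]
top [[0.01, -0.99, 0.11, 454.35], [-1.0, -0.01, 0.01, 61.64], [-0.01, -0.11, -0.99, 1043.12], [0.0, 0.0, 0.0, 1.0]] 57.65165990369405
[266  77  19  37 542] [274.87822878  94.60332103] [828.  32. 140.] [818.   7.  15.] [863.  56. 209.]
[442  95  14  14  82] [447.08536585 103.26829268] [ 818. -444.  105.] [ 454. -465.   
[... 349 characters left out ...]
: 0.1, 'q': array([ 1.18898687,  0.46834037, -0.01161283,  1.60352745,  0.00599316,
        1.07137212, -0.05632133]), 'qd': array([-0.00058635, -0.00352376,  0.00124257, -0.00177106, -0.00020551,
        0.00031444,  0.00114598]), 'effort': array([ 1.46110542e-03, -5.33510828e+01,  2.20018270e-02, -2.51960886e+01,
        1.15357531e-02,  4.36719944e-03, -1.45730775e-05]), 'tcp_pos': array([ 215.86443443, -612.70850153,  303.00190312]), 'tool_rot': array([-3.09509685e+00, -5.29270304e-01,  5.88739784e-04]), 'ft_force': array([ 0.68603419, -0.55166882, -0.60139524]), 'wrist_torque': array([-0.00652907, -0.0001305 ,  0.00977905]), 'gripper_force': 0.0, 'gripper_width': 1.001902622697553} 72.6
```

View pics/a.png

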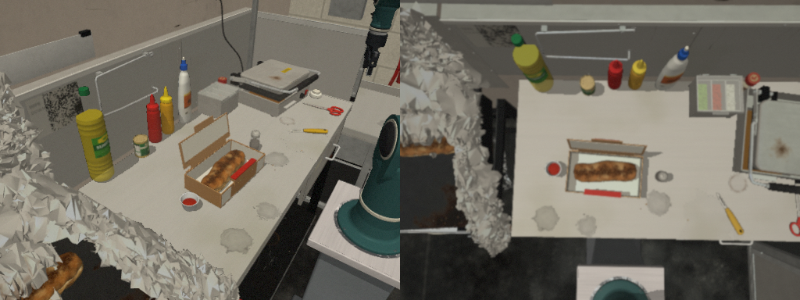

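The side view (left) shows the open carton with its flap about upright, hinge away from the robot. The red lip is at full-image pixels (260,247) in the top view, the red sauce cup at (196,216), and the shaker to the right of the carton. Next I'll measure the carton's yaw, the flap plane and the obstacles.

Run:
```python
from h import *
T=dict(np.load("top0.npz")); S=dict(np.load("side0.npz"))
m=red(T); m[:,:236]=0;m[:,283:]=0;m[:242]=0;m[253:]=0
c=max(cv2.findContours(m,0,1)[0],key=cv2.contourArea).reshape(-1,2)
P=onplane(T,c,77)[:,:2]; r=cv2.minAreaRect(P.astype(np.float32)); print("lip top",r)
# side lip
m=red(S); k,l,st,ce=cv2.connectedComponentsWithStats(m); i=[i for i in range(1,k) if abs(ce[i]-[310.7,216]).max()<3][0]
v,u=np.nonzero(l==i); print("lip side",cv2.minAreaRect(onplane(S,np.c_[u,v],77)[:,:2].astype(np.float32)))
for n,C in(("top",T),("side",S)):
    u,v=np.meshgrid(np.arange(512),np.arange(384)); P=pts(C,np.c_[u.ravel(),v.ravel()])
    q=P[(P[:,0]>540)&(P[:,0]<640)&(abs(P[:,1]-68)<160)&(P[:,2]>75)&(P[:,2]<230)]
    print(n,len(q),q.min(0).round(),q.max(0).round())
    for z in range(80,215,15):
        s=q[abs(q[:,2]-z)<7]
        if len(s)>5:
            a=np.polyfit(s[:,1]-68,s[:,0],1); print(z,len(s),a.round(3),s[:,1].min().round(),s[:,1].max().round())
    b=P[(P[:,0]>450)&(P[:,0]<640)&(P[:,1]>-150)&(P[:,1]<-85+5)&(P[:,2]>20)&(P[:,2]<120)]; print("shaker",len(b),np.median(b,0) if len(b) else 0)
    t=P[(P[:,0]>590)&(P[:,0]<780)&(abs(P[:,1]-68)<120)&(P[:,2]>15)]; print("behind",len(t),t.max(0) if len(t) else 0)
    t=P[(P[:,0]>350)&(P[:,0]<720)&(P[:,1]<-130)&(P[:,1]>-400)&(P[:,2]>15)&(P[:,2]<400)]; print("path",len(t),t.max(0) if len(t) else 0)
```

```text
lip top ((418.9749450683594, 69.26946258544922), (126.46572875976562, 14.475318908691406), 85.7183837890625)
lip side ((415.61444091796875, 73.1728515625), (129.99261474609375, 21.66751480102539), 85.992919921875)
top 1483 [557. -72.  75.] [597. 188. 195.]
80 128 [7.2000e-02 5.6471e+02] -69.0 188.0
95 158 [7.10000e-02 5.67665e+02] -71.0 187.0
110 164 [7.10000e-02 5.70875e+02] -71.0 187.0
125 175 [7.10000e-02 5.74007e+02] -70.0 186.0
140 175 [7.10000e-02 5.77074e+02] -72.0 187.0
155 186 [7.20000e-02 5.80197e+02] -72.0 187.0
170 289 [7.10000e-02 5.84992e+02] -72.0 186.0
185 103 [7.40000e-02 5.88441e+02] 9.0 106.0
200 11 [7.00000e-02 5.90134e+02] 9.0 103.0
shaker 173 [ 481.307384   -134.47905039   80.0564468 ]
behind 94 [597.3403231  187.18373083 193.75195613]
path 671 [ 719.88795754 -130.01842284  108.93175459]
side 2453 [551. -74.  75.] [595. 190. 193.]
80 246 [7.4000e-02 5.6295e+02] -73.0 189.0
95 312 [7.30000e-02 5.66064e+02] -73.0 190.0
110 307 [7.3000e-02 5.6914e+02] -73.0 189.0
125 330 [7.30000e-02 5.72279e+02] -72.0 189.0
140 330 [7.30000e-02 5.75519e+02] -73.0 188.0
155 331 [7.20000e-02 5.78559e+02] -74.0 188.0
170 305 [7.10000e-02 5.82217e+02] -71.0 188.0
185 148 [7.30000e-02 5.86124e+02] 7.0 108.0
shaker 272 [ 474.39380738 -130.53899498   54.73419167]
behind 35 [594.69560904 187.79125964 190.97635495]
path 638 [ 719.98394573 -130.04817121  105.61835258]
```

```bash
python3 -m jog '0 0 0 0' 1 20; python3 -c "
from h import *
print(manip.tip_extent);print(R.from_rotvec(manip.get_state()['tool_rot']).as_matrix().round(3))"
```

```text
time_s: 0.2
tcp_pos: [215.9, -612.8, 303.3]
tool_rot: [-3.096, -0.529, 0.0]
ft_force: [-0.2, 0.3, 0.1]
gripper_width: 0.855
gripper_force: 0.0
72.6
[[ 0.943  0.332 -0.   ]
 [ 0.332 -0.943  0.001]
 [-0.    -0.001 -1.   ]]
```

Findings:
- Carton centre is about (485, 63.5), yaw −0.072.
- Flap angle is about 1.775.

I'll turn the tool to the carton's yaw and travel high to a point behind the flap.

```bash
python3 -m jog '0 0 -0.05 0.0873; 0 0 -0.05 0.0873; 0 0 0 0.0873; 0.1 -0.183 0 0; 0.1 -0.183 0 0; 0.1 -0.183 0 0; 0.1 -0.183 0 0; 0.1 -0.183 0 0; 0.1 -0.183 0 0; 0.1 -0.183 0 0; 0.1 -0.183 0 0; 0.1 -0.183 0 0; 0.1 -0.183 0 0; 0.1 -0.183 0 0; 0.1 -0.183 0 0; 0.1 -0.183 0 0; 0.1 -0.183 0 0; 0.1 -0.183 0 0; 0 0 0 0' 1 20
cat >> h.py <<'E'
def where():
    s=manip.get_state(); p=s["tcp_pos"]-[485,63.5,0]; M=R.from_rotvec(s["tool_rot"]).as_matrix()
    print("carton tip",(p@[.9974,-.072,0]).round(1),(p@[.072,.9974,0]).round(1),(p[2]-72.6).round(1),"toolx",M[:,0].round(3),"ft",s["ft_force"].round(1),"t",s["time_s"],s["gripper_width"])
E
python3 -c "
from h import *
where()"
```

```text
time_s: 2.1
tcp_pos: [557.3, -80.7, 323.8]
tool_rot: [-3.137, 0.099, -0.002]
ft_force: [0.2, 0.3, 0.1]
gripper_width: -0.001
gripper_force: 0.0
carton tip 82.5 -138.6 251.2 toolx [ 0.998 -0.063  0.001] ft [0.2 0.3 0.1] t 2.1 -0.0013061850401847681
```

```bash
python3 -m jog '0.2 -0.1 0 0; 0.2 -0.15 0 0; 0.01 -0.22 0 0.006; 0 -0.22 0 0; 0 0 0.13 0; 0 0 0.13 0; 0 0 0.13 0; 0 0 0.13 0; 0 0 0 0;0 0 0 0'
python3 - <<'E'
from h import *
where()
a=cam("side")["image"][60:290,120:400]; b=cam("wrist")["image"]
cv2.imwrite("pics/b.png",cv2.cvtColor(np.hstack([cv2.resize(a,(468,384)),cv2.resize(b,(332,384))]),cv2.COLOR_RGB2BGR))
E
```

```text
time_s: 3.1
tcp_pos: [647.3, 43.9, 219.9]
tool_rot: [3.139, -0.13, -0.001]
ft_force: [1.2, 0.1, 0.9]
gripper_width: -0.004
gripper_force: 0.0
carton tip 163.3 -7.9 147.3 toolx [ 0.997 -0.082 -0.001] ft [1.2 0.1 0.9] t 3.1 -0.003589254911284146
```

View pics/b.png

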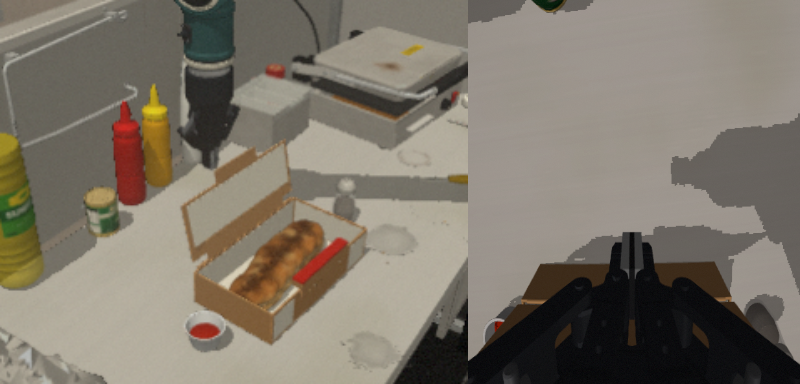

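Side view: the hand is behind the flap, with the tip just past the tongue. Wrist view: the brown tongue and outside are below the closed fingers at (630,280), and nothing is in the way. Now I'll push gently over the top.

```bash
python3 -m jog '-0.1 -0.04 0 -0.006; -0.1 0 0 0; -0.04 0 -0.005 0; -0.04 0 -0.005 0; -0.04 0 0 0; -0.033 0 0.006 0; -0.033 0 0.006 0; -0.033 0 0.006 0; -0.033 0 0.006 0; -0.033 0 0.006 0; -0.033 0 0.006 0; -0.033 0 0.006 0; -0.033 0 0.006 0; 0 0 0 0; 0 0 0 0'
python3 - <<'E'
from h import *
where()
a=cam("side")["image"][110:270,200:400]; b=cam("wrist")["image"]
cv2.imwrite("pics/c.png",cv2.cvtColor(np.hstack([cv2.resize(a,(480,384)),cv2.resize(b,(320,384))]),cv2.COLOR_RGB2BGR))
E
```

```text
time_s: 4.7
tcp_pos: [531.4, 61.0, 212.3]
tool_rot: [3.139, -0.114, -0.0]
ft_force: [-0.1, 0.7, 0.1]
gripper_width: 0.003
gripper_force: 0.0
carton tip 46.4 0.8 139.7 toolx [ 0.997 -0.073 -0.   ] ft [-0.1  0.7  0.1] t 4.7 0.00293376484818244
```

View pics/c.png

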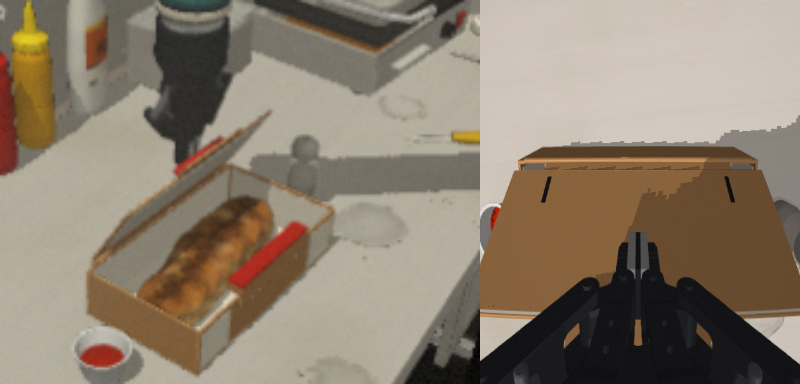

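The side view shows the flap leaning forward at about 55–60°, with the fingers on the brown outside behind the red rib. I'll continue along the arc.

```bash
python3 -m jog '-0.029 0 0.022 0; -0.029 0 0.022 0; -0.029 0 0.022 0; -0.029 0 0.024 0; -0.02 0 0.031 0; -0.02 0 0.031 0; -0.02 0 0.031 0; -0.02 0 0.032 0; -0.006 0 0.03 0; -0.006 0 0.03 0; -0.006 0 0.03 0; -0.004 0 0.02 0; 0 0 0 0; 0 0 0 0'
python3 - <<'E'
from h import *
where()
c=cam("side");a=c["image"][110:270,200:400]; b=cam("wrist")["image"]
u,v=np.meshgrid(np.arange(512),np.arange(384)); P=pts(c,np.c_[u.ravel(),v.ravel()])-[485,63.5,0]
x=P@[.9974,-.072,0]; y=P@[.072,.9974,0]
m=(abs(y)<120)&(abs(y)>60)&(x<50)&(x>-30)&(P[:,2]>60)&(P[:,2]<180); a1=np.polyfit(x[m],P[m,2],1); print("slope",a1,m.sum())
cv2.imwrite("pics/d.png",cv2.cvtColor(np.hstack([cv2.resize(a,(480,384)),cv2.resize(b,(320,384))]),cv2.COLOR_RGB2BGR))
E
```

```text
time_s: 6.2
tcp_pos: [487.9, 64.2, 147.2]
tool_rot: [3.139, -0.114, -0.0]
ft_force: [0.2, -0.4, 0.2]
gripper_width: 0.002
gripper_force: 0.2
carton tip 2.9 0.9 74.6 toolx [ 0.997 -0.073 -0.   ] ft [ 0.2 -0.4  0.2] t 6.2 0.0023287176981352346
slope [-0.12324798 76.24676645] 714
```

View pics/d.png

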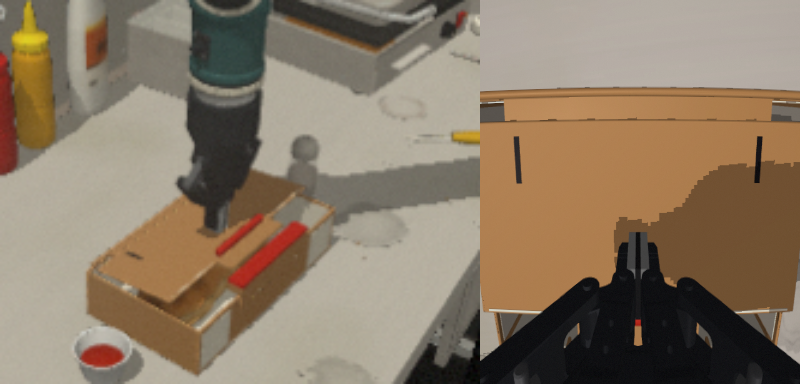

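The flap is nearly flat (about 0.12 rad), the tip is on the panel behind the rib, and the tongue is short of the lip. I'll press down the last bit while watching force.

```bash
python3 -m jog '0 0 0.015 0; 0 0 0.015 0; 0 0 0.008 0; 0 0 0 0; 0 0 0 0'; python3 -c "
from h import *
where()"; python3 -m jog '0 0 0.004 0;0 0 0 0; 0 0 0 0';  python3 -m jog '0 0 0.004 0;0 0 0 0; 0 0 0 0'; python3 -c "
from h import *
where()"
```

```text
time_s: 6.8
tcp_pos: [488.0, 64.2, 139.6]
tool_rot: [3.14, -0.114, -0.0]
ft_force: [0.4, 0.6, 1.2]
gripper_width: 0.001
gripper_force: 0.3
carton tip 2.9 0.9 67.0 toolx [ 0.997 -0.073 -0.   ] ft [0.4 0.6 1.2] t 6.8 0.0008287871988542314
time_s: 7.1
tcp_pos: [488.0, 64.2, 139.0]
tool_rot: [3.139, -0.114, 0.0]
ft_force: [-2.2, -0.5, 4.1]
gripper_width: 0.004
gripper_force: 2.0
time_s: 7.4
tcp_pos: [488.0, 64.2, 138.5]
tool_rot: [3.139, -0.114, 0.0]
ft_force: [-2.5, -0.2, 6.7]
gripper_width: -0.0
gripper_force: 3.7
carton tip 2.9 1.0 65.9 toolx [ 0.997 -0.073  0.   ] ft [-2.5 -0.2  6.7] t 7.4 -0.00037257024060313753
```

```bash
python3 -m jog '-0.02 0 -0.002 0; -0.02 0 0 0; -0.02 0 0 0; -0.02 0 0 0; 0 0 0 0; 0 0 0 0' | grep -E 'pos|force'; python3 -m jog '-0.015 0 0 0; -0.015 0 0 0; -0.015 0 0 0; 0 0 0 0; 0 0 0 0'| grep -E 'pos|force';  python3 -c "
from h import *
where()"
```

```text
tcp_pos: [471.5, 65.4, 138.4]
ft_force: [-0.6, -0.1, 5.7]
gripper_force: 2.7
tcp_pos: [462.7, 66.0, 138.4]
ft_force: [0.8, 0.0, 4.5]
gripper_force: 2.9
carton tip -22.4 0.9 65.8 toolx [ 0.997 -0.073 -0.001] ft [0.8 0.  4.5] t 8.5 0.0010629880965188855
```

```bash
for i in 1; do :; done; python3 -m jog '-0.015 0 0 0; -0.015 0 0 0; 0 0 0 0; 0 0 0 0' | grep -E 'pos|force'
python3 - <<'E'
from h import *
where()
c=cam("side");a=c["image"][150:250,220:370]; d=cam("wrist")["image"]
cv2.imwrite("pics/e.png",cv2.cvtColor(np.hstack([cv2.resize(a,(480,384)),cv2.resize(d,(320,384))]),cv2.COLOR_RGB2BGR))
E
```

```text
tcp_pos: [456.6, 66.4, 138.4]
ft_force: [0.7, -0.1, 4.1]
gripper_force: 2.7
carton tip -28.6 0.9 65.8 toolx [ 0.997 -0.073 -0.001] ft [ 0.7 -0.1  4.1] t 8.9 0.004842115075199595
```

View pics/e.png

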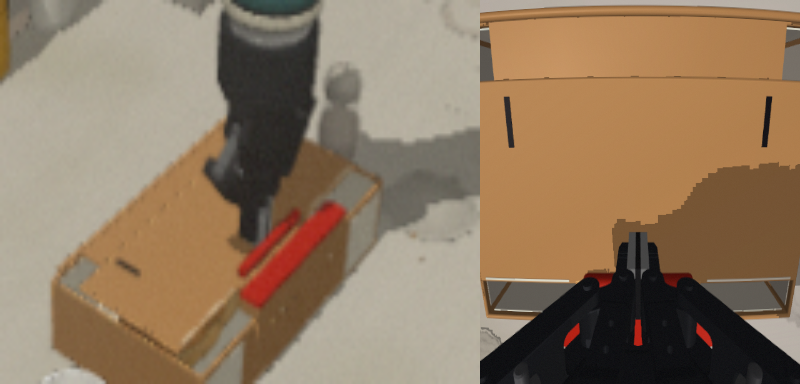

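The flap lies flat and level. The finger is at the rib, which has come close to the lip, and the tongue is disappearing beneath the lip. I'll continue until it stops.

```bash
python3 -m jog '-0.01 0 0 0; -0.01 0 0 0; 0 0 0 0; 0 0 0 0' | grep -E 'pos|force'; python3 -m jog '-0.01 0 0 0; 0 0 0 0; 0 0 0 0' | grep -E 'pos|force'; python3 -m jog '-0.008 0 0 0; 0 0 0 0; 0 0 0 0' | grep -E 'pos|force'
python3 - <<'E'
from h import *
where()
for n in ("side","top"):
    c=cam(n); m=red(c); k,l,st,ce=cv2.connectedComponentsWithStats(m)
    for i in range(1,k):
        v,u=np.nonzero(l==i); P=pts(c,np.c_[u,v])-[485,63.5,0]; q=np.median(P,0)
        if st[i,4]>20 and abs(q[0])<120 and abs(q[1])<120: 
            P=onplane(c,np.c_[u,v],77)-[485,63.5,0]; x=P@[.9974,-.072,0];y=P@[.072,.9974,0]; print(n,st[i,4],q.round(1),np.percentile(x,[2,98]).round(1),np.percentile(y,[2,98]).round())
E
```

```text
tcp_pos: [452.9, 66.7, 138.5]
ft_force: [2.6, -0.5, 3.6]
gripper_force: 2.3
tcp_pos: [451.9, 66.8, 138.7]
ft_force: [5.2, 0.2, 1.6]
gripper_force: 2.6
tcp_pos: [451.6, 66.9, 139.0]
ft_force: [9.0, -0.7, 2.4]
gripper_force: 4.1
carton tip -33.5 1.0 66.4 toolx [ 0.997 -0.073  0.005] ft [ 9.  -0.7  2.4] t 10.0 0.0018942588185020804
side 354 [-65.2  10.9  75.7] [-79.4 -48.7] [-57.  67.]
```

It stopped at the predicted end (tip −33.5, force rising to 9 N). I'll ease off, lift and withdraw.

```bash
python3 -m jog '0.01 0 -0.003 0; 0.01 0 -0.008 0; 0.02 0 -0.02 0; 0 0 -0.05 0; 0 0 -0.15 0; 0 0 -0.2 0; 0 0 -0.2 0; 0 0.2 -0.1 0; 0 0.2 0 0; 0 0.2 0 0; 0 0.2 0 0; 0 0.2 0 0; 0 0.2 0 0; 0 0.2 0 0; 0 0 0 0; 0 0 0 0'
python3 - <<'E'
from h import *
where()
ims=[]
for n,z in (("side",(150,250,220,370)),("top",(170,290,180,330))):
    c=cam(n); m=red(c); k,l,st,ce=cv2.connectedComponentsWithStats(m)
    ims.append(cv2.resize(c["image"][z[0]:z[1],z[2]:z[3]],(400,320)))
    for i in range(1,k):
        v,u=np.nonzero(l==i); P=pts(c,np.c_[u,v])-[485,63.5,0]; q=np.median(P,0)
        if st[i,4]>20 and abs(q[0])<120 and abs(q[1])<250: 
            P=onplane(c,np.c_[u,v],77)-[485,63.5,0]; x=P@[.9974,-.072,0]; print(n,st[i,4],q.round(1),np.percentile(x,[2,98]).round(1))
    u,v=np.meshgrid(np.arange(512),np.arange(384)); P=pts(c,np.c_[u.ravel(),v.ravel()])-[485,63.5,0]
    x=P@[.9974,-.072,0]; y=P@[.072,.9974,0]
    m=(abs(y)<120)&(abs(y)>60)&(x<50)&(x>-30)&(P[:,2]>55)&(P[:,2]<180); print("slope",np.polyfit(x[m],P[m,2],1),m.sum())
cv2.imwrite("pics/f.png",cv2.cvtColor(np.hstack(ims),cv2.COLOR_RGB2BGR))
E
```

```text
time_s: 11.7
tcp_pos: [436.3, -213.1, 284.7]
tool_rot: [-3.138, 0.117, 0.002]
ft_force: [-0.6, 0.3, -0.2]
gripper_width: 0.001
gripper_force: 0.0
carton tip -28.6 -279.4 212.1 toolx [ 0.997 -0.075 -0.001] ft [-0.6  0.3 -0.2] t 11.7 0.0014569724873817879
side 80 [-49.9  10.4  80.1] [-53.3 -43.8]
side 261 [-68.7  13.   76.1] [-79.8 -60. ]
side 115 [ 21.5 186.5  16.7] [-46.5 -17.7]
slope [-4.65063974e-02  6.95797402e+01] 767
top 157 [ 18.7 192.5  17.8] [-14.4  20.2]
top 68 [-47.2   3.5  82.1] [-50.3 -44.4]
top 267 [-65.8   3.3  77.5] [-73.2 -57.9]
slope [-4.40795886e-02  7.06451166e+01] 1215
```

View pics/f.png

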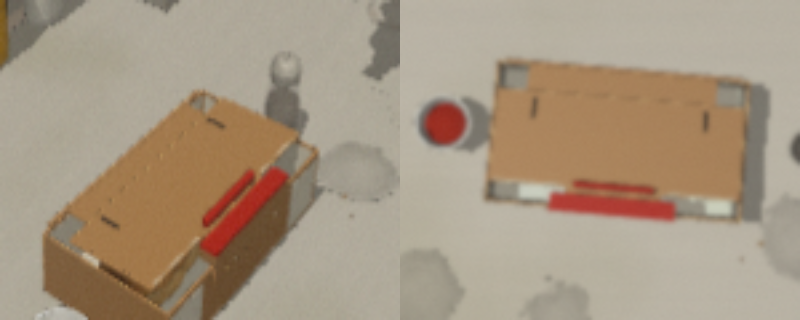

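The flap stays shut, resting up against the lip's underside (slope 0.045). The rib is at carton x of about −45 to −53, so it is fully tucked. The cup and shaker haven't moved and the hand is clear.

```bash
python3 -c "
from plant import manip
print(manip.job_done())"
```

```text
the job is handed in; nothing more can be done
None
```

The carton is closed: the flap stays shut with its tongue fully under the lip, the cup and shaker haven't moved, the hand is clear, and the job was handed in at about 12 s.

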